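Set the palm rest and lock the forearm support one hole longer

ROBOT

A 7-joint arm with a two-finger parallel gripper is mounted at the origin on the work surface. World frame = base frame: x ahead of the robot, y to its left, z up, the work surface at z = 0. Lengths are in m, angles in rad, forces in N, time in s.
With the tool pointing down it reaches from about 0.425 to 1.025 m from the base axis. Payload 9.4 kg.
Tool frame: the origin (TCP) lies midway between the tips of the shut fingers; the grasp point (between the pads) lies behind it (pinch_z is the z of the grasp point in the tool frame, in m); z points along the fingers, y is the direction in which the jaws open and shut (so a half turn about z gives the same grasp; the last joint's range is limited). The gripper opens to 85 mm and grips with 20 to 120 N. Pads are 22 mm wide; open, the fingers measure 114 mm over their backs; the gripper's body (76 mm by 85 mm) begins 54 mm behind the grasp point. The pads swing forward as they close: fully open they stand 13 mm farther back than shut.
Start: joints at [-1.291, 0.599, -0.003, 1.599, 0.002, 0.943, -0.08], TCP at [0.253, 0.679, 0.231] pointing down, gripper open.
Joint ranges: [-2.57, 2.57], [-0.35, 1.97], [-1.29, 1.29], [0.11, 2.56], [-1.05, 4.19], [0.11, 1.86], [-2.63, 2.63]. Speed limits (rad/s): [2.22, 2.22, 3.01, 3.01, 3.14, 3.14, 3.14].

INTERFACE

Orientations are given as a unit quaternion [w, x, y, z].
In Python, from rig import * gives the robot as it stands.
- The arm moves only by the tool apply_moves, never from a script. Its argument "deltas" is a list of rows, each an object with "translation": the shift along the tool's x, y, z in mm, a list of three; "turn": the turn about the tool's z in rad. A call has exactly 5 rows; each row is the pose to reach, as a shift and turn from the pose measured when the call began, along the tool's axes at that moment; what a row does not reach only later rows make up. A row lasts 1/10 s, in which the tool goes at most 50 mm and 8.59 degrees, less where a joint would pass 70% of its speed; a pose out of reach is approached as far as the arm can. A call with a gripper value outside its range is refused whole. "hand" is the gripper command: -1 is fully open, 1 is shut, values between are in proportion, set as the call begins (left out, the last holds). The fingers move at their own pace and stop on an object; "force" is the grip in N (left out, the last holds). Time passes only in rows, so rows that repeat a pose let the fingers close, or fill a call up. It gives the time, the measured TCP pose, the force and the opening at its end, in the units of the state.
- sense(): the state, without advancing time (a new reading comes with each control period).
- snapshot(name): name is "scene" or "top" or "wrist"; returns the picture (384x512x3 uint8, blue, green, red); there is no depth.
- calibration(name): a dict with "K" (3x3 intrinsics, pixels), "T" (4x4, takes a point from camera to world coordinates); the wrist camera has in their place "hand_eye" (4x4, takes a point from camera to tool coordinates, whose origin is the TCP and whose axes are the flange's). Camera axes: x right, y down, z forward; pixel columns grow to the right and rows downward; lengths in m; the calibration is good to about 2 mm. The wrist camera is an equidistant fisheye: a pixel r from the principal point sees the ray r / f radians off the axis. A picture is of the moment at which its call begins: read the wrist's pose just before it. calibration takes no time and is no camera call.
- sign_off(): hands the job in, once; it reports no verdict.
Trained networks look in the newest picture that a camera, given by its name, has taken for a name from the list of things; names that differ only in an ending like _2 or _b are one class to them, and where a whole thing is asked for, a point or a joint stands for the part that bears it (a point fixed in the world has none). Each returns a list of dicts, best first, with "confidence" (0 to 1); they miss things now and then, are a little off and sometimes report something else, mostly with a low value. They report only what shows in the picture. A call takes as long as a camera call.
- spot_in(camera, name): "location" ([x, y, z] in m, in the coordinates of the camera as it stood for that picture, good to about 4 mm: the middle of the surface that is visible of it).
- masks_of(camera, name): "region" (384x512 bool, what is visible of it).
- tip_of(camera, name): "location" ([x, y, z] in m, in the coordinates of the camera as it stood for that picture, good to about 4 mm: a listed point, or the origin of a listed thing).
The state is a dict: "time": time; "joint_pos": joint angles; "qd": joint speeds; "joint_efforts": joint torques, N m; "eef_pos": TCP position; "tool_rot": TCP orientation; "force": force on the tool from outside, world axes, zero at the start; "moment": the same for the moment, N m; "gripper_width": opening from 0.0 (shut) to 1.0 (fully open).
Only numpy, scipy, OpenCV 4.12 (cv2) and the standard library are available. Lean on these libraries where they do the work, as an engineer would, in place of code of your own. Each camera call takes 0.05 s, during which the arm holds its last target.

TASK

Set up the forearm support on the bench for the next patient: first fold the raised palm rest down to 30 degrees above level and leave it there. Then pull up the black lock knob, slide the carriage to the next hole away from the forearm trough, and let the pin drop fully home in that hole. Finish while still holding the knob and pressing it firmly down, to keep the pin engaged while the patient's arm is laid in; leave the lotion bottle, the tape roll and the steel bowl where they stand.

Things in the scene. Friction and masses are not known exactly. Their poses are not given: they have to be found in the camera images.
- support: forearm support fixed to the bench: white base plate 440 x 220 mm, top 16 mm above the bench. Origin on the bench; x = along the patient's arm, from the red forearm trough towards the fingers (the slide direction), y = towards the lock side, z up. Trough: x -210 to -20 mm, y -74 to 44 mm, 98 mm high. Steel index bar along x at y = 90 mm, top 50 mm high, end blocks 62 mm high
- carriage (a joint): slide of the carriage along the index bar (m): 0 at its start hole, grows away from the trough; the next hole is at +0.040; stops at -0.040 and +0.080. The carriage is an aluminium sleeve 56 x 40 mm, top 56 mm above the bench, with a cross-arm that carries the palm rest. The pin in a hole locks it; with the pin lifted it slides with 1.5 N of friction
- plunger (a joint): lift of the lock knob with its pin (m): 0 = home, knob collar on the carriage boss; pin clear of the hole above 0.008; lift ends at 0.014. Let go between holes, the pin rides on the bar at 0.008. A spring pulls it down with 4 N at home, 7 N at 0.012. The 10 mm pin has 1.5 mm of play each way in the 13 mm hole, drops in by itself when over it, and then stops the carriage
- knob: black upright cylindrical lock knob with a red dot on top, diameter 28 mm, 28 mm high; origin at its centre, 92 mm above the bench when the pin is home. It stands on a steel boss (diameter 24 mm, top at 66 mm) on the carriage, 35 mm back (towards the trough) from the palm rest's hinge line and 105 mm to the side of the palm rest's middle; rises with the plunger
- next_hole (a point): centre of the next lock hole, on the top face of the index bar, 50 mm above the bench; the knob's axis must come over it. The bar has four holes on top, 40 mm apart; the carriage starts locked in the second from the trough. Axes as support
- palm_rest (a joint): angle of the palm rest (rad) above level: 0 = level, pointing away from the trough; 0.524 = 30 degrees; 1.5 = almost upright. The hinge is stiff (0.7 N m of friction): the palm rest stays at whatever angle it is left. A quadrant at its side has a yellow mark at 30 degrees
- palm_rest_hinge (a point): middle of the palm rest's hinge line, 62 mm above the bench. The palm rest is a red padded plate 110 mm wide, 15 mm thick (9 mm above, 6 mm below the plane through the hinge line), reaching from 8 to 158 mm from the hinge line. Axes of the palm rest: x from the hinge to its free edge, y along the hinge, z out of the padded face, which faces up and towards the trough
- palm_rest_edge (a point): middle of the free edge of the palm rest, 158 mm from the hinge line; axes as palm_rest_hinge
- lotion: bystander: white bottle with a red cap, diameter 56 mm, 150 mm high, standing loose; origin at the centre of its base
- tape: bystander: roll of grey tape lying flat on the support's base plate beside the trough, outer diameter 60 mm, 25 mm high, loose; origin at the centre of its underside
- gallipot: bystander: small round steel bowl, diameter 84 mm, 45 mm high, loose; origin at the centre of its base

How it is judged:
On the way, in this order (a step that is already met when the one before it is completed fails the run):
1. the palm rest has been folded to 30 degrees (within 6) and stays there (value of joint palm_rest between 0.419 and 0.629 rad), for 0.3 s.
2. the lock pin has been pulled clear of its hole (value of joint plunger above 0.0085 m), for 0.05 s.
At the end, for the whole second after the job is handed in: Palm rest at 30 degrees within 6; carriage at the next hole (40 mm from its start, within 2.5 mm) with the pin fully home (within 1.5 mm); the fingers still on the knob and pressing it down: the knob bears on the carriage boss with more than 7.5 N, of which the spring gives about 4.5 N (all of step 1 and value of joint carriage between 0.0375 and 0.0425 m and value of joint plunger below 0.0015 m and contact force between the fingers and knob above 2 N and contact force between knob and carriage above 7.5 N); the arm keeps its last pose, push and grip.
It fails at once if the lotion bottle is shoved or tipped (distance of lotion from where it was at the start of the episode above 0.03 m or angle between lotion's own z axis and vertical above 0.5 rad).
It fails at once if the tape roll is shoved (distance of tape from where it was at the start of the episode above 0.03 m).
It fails at once if the steel bowl is shoved or tipped (distance of gallipot from where it was at the start of the episode above 0.03 m or angle between gallipot's own z axis and vertical above 0.5 rad).
It also fails if it takes over 56 s, if anything falls off the work surface, if the arm or the gripper's body presses on something with over 40 N, if the wrist force passes 120 N, or if a joint passes its speed limit or range.

## Working session

There is one attempt and no reset: what is moved stays moved. The work goes in short steps, Python scripts to look and compute and a tool call to move; the robot and the scene stay as the last step left them, time stands still between calls to the robot, and variables do not carry over. Pictures are saved under pics/ and viewed, and the job is handed in when it is done.

Besides the shell and the picture viewer there is one more tool, called as a command line: name --argument value ..., lists and objects as JSON in quotes. apply_moves: Moves the arm, as the interface text tells. Its arguments: {"type":"object","properties":{"deltas":{"type":"array"},"hand":{"type":"number"},"force":{"type":"number"}},"required":["deltas"]}

```bash
ls; mkdir -p pics
cat > h.py <<'E'
from rig import *
import numpy as np, cv2
from scipy.spatial.transform import Rotation as R
def rot(q): return R.from_quat([q[1],q[2],q[3],q[0]]).as_matrix()
def toW(cam,p):
    c=calibration(cam); p=np.array(p)
    if 'T' in c: return (np.array(c['T'])@np.r_[p,1])[:3]
    s=sense(); q=(np.array(c['hand_eye'])@np.r_[p,1])[:3]
    return rot(s['tool_rot'])@q+np.array(s['eef_pos'])
def proj(cam,P):
    c=calibration(cam); K=np.array(c['K']); T=np.linalg.inv(np.array(c['T']))
    p=(T@np.r_[P,1])[:3]; u=K@p; return u[:2]/u[2]
E
python3 - <<'E'
from h import *
s=sense(); print(s)
for c in ['scene','top']:
    im=snapshot(c); cv2.imwrite(f'pics/{c}0.png',im)
    for n in ['knob','palm_rest_hinge','palm_rest_edge','lotion','tape','gallipot','support','next_hole']:
        r=tip_of(c,n)[:2]
        print(c,n,[(np.round(toW(c,x['location']),4).tolist(),round(x['confidence'],2)) for x in r])
print(sense()['time'], {k:np.round(np.array(v),3).tolist() for k,v in calibration('wrist').items()})
import rig; print(getattr(rig,'pinch_z',None))
E
```

```text
pics
{'time': 0.0, 'joint_pos': array([-1.29071619,  0.60011516, -0.00251609,  1.60016331,  0.00180651,
        0.9428883 , -0.07979907]), 'qd': array([ 7.52161573e-04,  8.38584876e-04, -6.52584581e-05,  6.08191460e-04,
       -6.53696314e-04,  8.47410203e-04, -5.40519192e-04]), 'joint_efforts': array([ 1.42283461e-04, -7.76448512e+01,  1.56517535e+00, -2.58017296e+01,
        1.23307863e-02,  9.10516712e-03, -8.50841531e-06]), 'eef_pos': array([0.25307713, 0.6788754 , 0.23041261]), 'tool_rot': array([-5.77748352e-05,  1.77425244e-01,  9.84133967e-01, -7.84073795e-04]), 'force': array([-0.31826327,  0.0763375 , -0.14673251]), 'moment': array([-0.05031489, -0.00895521, -0.04392918]), 'gripper_width': 1.0025004232729882}
scene knob [([0.4751, -0.0555, 0.0912], 0.43)]
scene palm_rest_hinge [([0.5759, 0.0009, 0.0618], 0.84)]
scene palm_rest_edge [([0.559, 0.0859, 0.1899], 0.91)]
scene lotion [([0.728, 0.0244, 0.0033], 0.7)]
scene tape []
scene gallipot [([0.7466, -0.122, -0.0032], 0.95)]
scene support [([0.5827, -0.1072, -0.0044], 0.79), ([0.5563, 0.0815, 0.1951], 0.57)]
scene next_hole [([0.468, -0.0183, 0.0547], 0.55)]
top knob [([0.483, -0.0546, 0.0937], 0.46)]
top palm_rest_hinge [([0.5787, -0.0014, 0.0638], 0.95)]
top palm_rest_edge [([0.5596, 0.0864, 0.1946], 0.89), ([0.7487, -0.1233, -0.0033], 0.37)]
top lotion [([0.7301, 0.0199, -0.0031], 0.83)]
top tape [([0.5316, -0.2668, 0.0126], 0.54)]
top gallipot [([0.7506, -0.1243, -0.0038], 0.56)]
top support [([0.583, -0.1074, 0.0018], 0.78), ([0.5602, 0.0874, 0.1964], 0.22)]
top next_hole [([0.471, -0.0158, 0.0504], 0.6)]
0.9 {'K': [[297.319, 0.0, 250.899], [0.0, 297.319, 194.647], [0.0, 0.0, 1.0]], 'hand_eye': [[0.0, -0.964, -0.267, 0.068], [1.0, 0.0, -0.0, -0.001], [0.0, -0.267, 0.964, -0.142], [0.0, 0.0, 0.0, 1.0]]}
-0.0187
```

View pics/scene0.png

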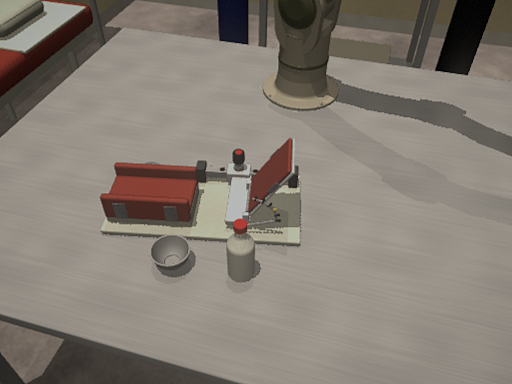

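View pics/top0.png

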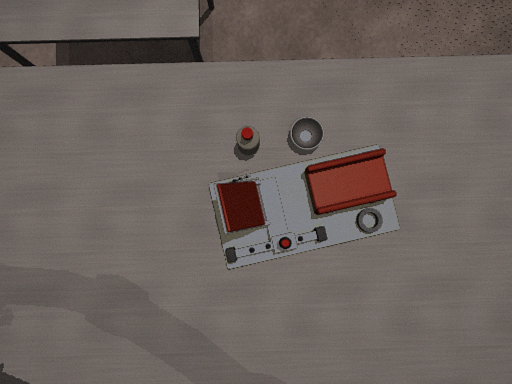

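The scene picture shows the support with the trough at (150,195), the knob at (238,157) and the raised palm rest at (272,175). The top picture agrees: knob at (285,243), rest at (241,206). Measured points give the rest at about 56°, the slide direction at (-0.20, 0.98), and all heights fit. Now I'll move over the rest with the fingers shut.

apply_moves --deltas '[{"translation":[-36,-33,0],"turn":0},{"translation":[-72,-66,0],"turn":0},{"translation":[-108,-100,0],"turn":0},{"translation":[-144,-133,0],"turn":0},{"translation":[-180,-166,0],"turn":0}]' --hand 1 --force 40

```text
time: 1.4
eef_pos: [0.3646, 0.4592, 0.2315]
tool_rot: [0.0, 0.177, 0.984, 0.0]
force: [0.3, 0.8, -0.3]
gripper_width: 0.14
```

apply_moves --deltas '[{"translation":[-36,-33,0],"turn":0},{"translation":[-72,-66,0],"turn":0},{"translation":[-108,-100,0],"turn":0},{"translation":[-144,-133,0],"turn":0},{"translation":[-180,-166,0],"turn":0}]'

```text
time: 1.9
eef_pos: [0.4761, 0.239, 0.2318]
tool_rot: [0.0, 0.177, 0.984, 0.0]
force: [0.5, 0.9, -0.7]
gripper_width: -0.003
```

```bash
cat >> h.py <<'E'
O=np.array([0.583,-0.107,0.]); ang=np.deg2rad(101.8)
def S(x,y,z): # support coords m -> world
    return O+np.array([np.cos(ang)*x-np.sin(ang)*y, np.sin(ang)*x+np.cos(ang)*y, z])
def goal(P,dirang=None):
    s=sense(); M=rot(s['tool_rot']); d=M.T@(np.array(P)-s['eef_pos'])*1000
    y=M[:,1]; a=np.rad2deg(np.arctan2(y[1],y[0]))
    print('t',round(s['time'],2),'pos',np.round(s['eef_pos'],4),'F',np.round(s['force'],1),'tool d mm',np.round(d,1),'yaw(y)',round(a,2),'grip',round(s['gripper_width'],3),'toolz',np.round(M[:,2],4))
    if dirang is not None: print('turn',-((dirang-a+90)%180-90)*np.pi/180)
def inS(P):
    d=np.array(P)-O; c,s=np.cos(ang),np.sin(ang); return np.array([c*d[0]+s*d[1],-s*d[0]+c*d[1],d[2]])*1000
E
python3 - <<'E'
from h import *
print(inS([.577,0,.0628]),inS([.479,-.055,.092]),inS([.5593,.086,.192]),inS([.4695,-.017,.05]))
goal(S(.107+.06,-.015,.23),101.8)
E
```

```text
[105.96578691 -16.00787321  62.8       ] [72.16869361 91.16841374 92.        ] [193.76796246 -16.26858089 192.        ] [111.30836687  92.69680396  50.        ]
t 1.9 pos [0.4761 0.239  0.2318] F [ 0.5  0.9 -0.7] tool d mm [-144.6 -137.7    1.8] yaw(y) 69.57 grip -0.003 toolz [ 1.1e-03  8.0e-04 -1.0e+00]
turn -0.5624553246421358
```

apply_moves --deltas '[{"translation":[-33,-31,0],"turn":-0.11},{"translation":[-66,-63,0],"turn":-0.22},{"translation":[-99,-94,0],"turn":-0.34},{"translation":[-130,-124,2],"turn":-0.45},{"translation":[-145,-138,2],"turn":-0.56}]'

```text
time: 2.4
eef_pos: [0.5651, 0.0546, 0.2298]
tool_rot: [0.001, -0.102, 0.995, -0.0]
force: [-1.2, 0.8, -0.4]
gripper_width: 0.002
```

Run:
```python
from h import *
goal(S(.107+.06,-.015,.19),101.8)
for c in ['scene','top']:
    im=snapshot(c); cv2.imwrite(f'pics/{c}1.png',im[90:290,80:360].repeat(2,0).repeat(2,1))
    for n in ['palm_rest_hinge','palm_rest_edge','knob','support']:
        print(c,n,[(np.round(inS(toW(c,x['location'])),0).tolist(),round(x['confidence'],2)) for x in tip_of(c,n)[:1]])
```

```text
t 2.4 pos [0.5651 0.0546 0.2298] F [-1.2  0.8 -0.4] tool d mm [ 0.6  5.2 39.8] yaw(y) 101.65 grip 0.002 toolz [ 1.8e-03 -6.0e-04 -1.0e+00]
turn -0.0025312550636025174
scene palm_rest_hinge [([106.0, -13.0, 60.0], 0.9)]
scene palm_rest_edge [([190.0, -14.0, 192.0], 0.82)]
scene knob [([72.0, 96.0, 92.0], 0.57)]
scene support [([1.0, 1.0, -3.0], 0.85)]
top palm_rest_hinge []
top palm_rest_edge []
top knob [([73.0, 88.0, 93.0], 0.51)]
top support [([1.0, 2.0, 1.0], 0.95)]
```

apply_moves --deltas '[{"translation":[0,2,20],"turn":0},{"translation":[0,4,32],"turn":0},{"translation":[0,6,40],"turn":0},{"translation":[0,10,46],"turn":0},{"translation":[0,14,52],"turn":0}]'

```text
time: 3.4
eef_pos: [0.5612, 0.0743, 0.1781]
tool_rot: [0.001, -0.102, 0.995, 0.0]
force: [1.1, -1.3, 5.7]
gripper_width: -0.001
```

apply_moves --deltas '[{"translation":[0,5,7],"turn":0},{"translation":[0,10,14],"turn":0},{"translation":[0,15,21],"turn":0},{"translation":[0,20,27],"turn":0},{"translation":[0,22,30],"turn":0}]'

```text
time: 3.9
eef_pos: [0.5573, 0.0969, 0.1482]
tool_rot: [0.002, -0.103, 0.995, 0.001]
force: [1.0, 0.4, 4.5]
gripper_width: 0.002
```

```bash
cat > m.py <<'E'
from h import *
import sys
tag=sys.argv[1]
goal(S(.107+.095,-.015,.136),101.8); print(inS(sense()['eef_pos']))
for c in ['scene','top']:
    im=snapshot(c); cv2.imwrite(f'pics/{c}{tag}.png',im[90:290,80:360].repeat(2,0).repeat(2,1))
    for n in ['palm_rest_hinge','palm_rest_edge','knob']:
        print(c,n,[(np.round(inS(toW(c,x['location'])),0).tolist(),round(x['confidence'],2)) for x in tip_of(c,n)[:1]])
E
python3 m.py 2
```

```text
t 3.9 pos [0.5573 0.0969 0.1482] F [1.  0.4 4.5] tool d mm [ 1.6 -2.8 12.2] yaw(y) 101.78 grip 0.002 toolz [ 0.0034  0.0014 -1.    ]
turn -0.0003611094774697119
[204.7957318  -16.54321726 148.16963739]
scene palm_rest_hinge [([108.0, -13.0, 61.0], 0.6)]
scene palm_rest_edge [([234.0, -14.0, 150.0], 0.67)]
scene knob [([72.0, 95.0, 92.0], 0.67)]
top palm_rest_hinge [([108.0, -15.0, 65.0], 0.98)]
top palm_rest_edge []
top knob [([76.0, 87.0, 94.0], 0.68)]
```

apply_moves --deltas '[{"translation":[0,0,3],"turn":0},{"translation":[0,0,6],"turn":0},{"translation":[0,0,9],"turn":0},{"translation":[0,0,10],"turn":0},{"translation":[0,0,10],"turn":0}]'

```text
time: 4.8
eef_pos: [0.557, 0.0956, 0.1381]
tool_rot: [0.001, -0.102, 0.995, 0.0]
force: [1.6, -0.6, 2.5]
gripper_width: 0.002
```

```bash
python3 m.py 3
```

```text
t 4.8 pos [0.557  0.0956 0.1381] F [ 1.6 -0.6  2.5] tool d mm [ 1.  -1.7  2.1] yaw(y) 101.71 grip 0.002 toolz [ 2.5e-03  9.0e-04 -1.0e+00]
turn -0.0015384228437320614
[203.67869155 -15.95115425 138.10792408]
scene palm_rest_hinge [([109.0, -11.0, 60.0], 0.71)]
scene palm_rest_edge [([242.0, -14.0, 145.0], 0.61)]
scene knob [([73.0, 95.0, 93.0], 0.51)]
top palm_rest_hinge [([108.0, -17.0, 60.0], 0.62)]
top palm_rest_edge []
top knob [([71.0, 88.0, 93.0], 0.67)]
```

apply_moves --deltas '[{"translation":[0,-3,-25],"turn":0},{"translation":[10,-15,-60],"turn":0},{"translation":[35,-45,-75],"turn":0},{"translation":[65,-80,-75],"turn":0},{"translation":[85,-105,-75],"turn":0}]' --hand -0.3

```text
time: 5.7
eef_pos: [0.4925, -0.0269, 0.2132]
tool_rot: [0.001, -0.101, 0.995, -0.0]
force: [-0.1, -0.6, 0.4]
gripper_width: 0.647
```

```bash
python3 m.py 4
python3 - <<'E'
from h import *
goal(S(.0725,.0905,.15),101.8)
im=snapshot('wrist'); cv2.imwrite('pics/w4.png',im)
for n in ['knob','next_hole']:
    print([(np.round(inS(toW('wrist',x['location'])),1).tolist(),round(x['confidence'],2)) for x in tip_of('wrist',n)[:1]])
E
```

```text
t 5.7 pos [ 0.4925 -0.0269  0.2132] F [-0.1 -0.6  0.4] tool d mm [-86.8 105.4  77.2] yaw(y) 101.65 grip 0.647 toolz [ 1.2e-03 -2.0e-04 -1.0e+00]
turn -0.0026265502627711395
[ 96.90834258  72.16086044 213.16979976]
scene palm_rest_hinge [([109.0, -12.0, 63.0], 0.97)]
scene palm_rest_edge [([243.0, -16.0, 149.0], 0.98)]
scene knob [([71.0, 98.0, 90.0], 0.59)]
top palm_rest_hinge [([107.0, -16.0, 64.0], 0.69)]
top palm_rest_edge [([243.0, -17.0, 145.0], 0.58)]
top knob [([98.0, -170.0, -3.0], 0.2)]
t 6.1 pos [ 0.4951 -0.0234  0.2127] F [ 0.3 -0.2 -0.2] tool d mm [ 21.7 -27.3  62.6] yaw(y) 101.81 grip 0.649 toolz [ 0.0019  0.001  -1.    ]
turn 0.00023723609147657435
[([76.1, 87.7, 89.1], 0.69)]
[([110.9, 90.1, 49.4], 0.96)]
```

View pics/scene4.png

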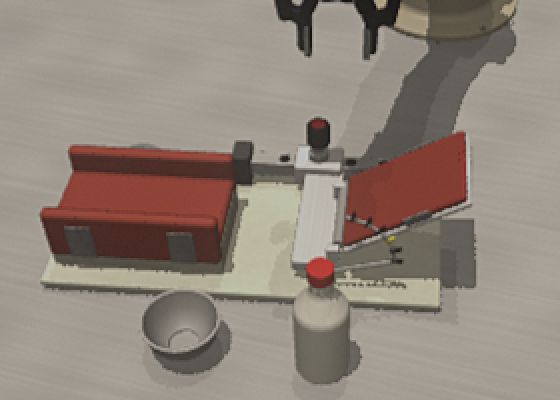

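View pics/w4.png

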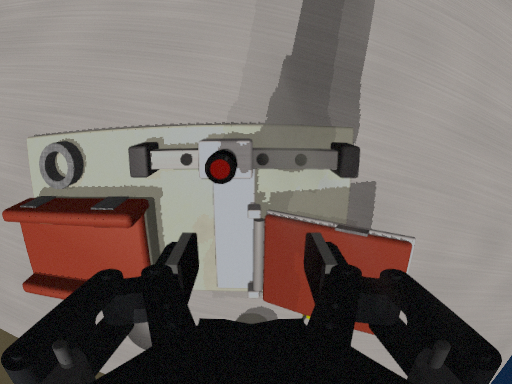

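The wrist picture shows the red dot at (220,168), the next hole at (262,159) and the palm rest lowered. The networks put the rest at 31–32°, and the contact height gives 30.6°. Next I refine the knob position from the dot.

```bash
cat >> h.py <<'E'
def wray(uv,z):
    c=calibration('wrist');K=np.array(c['K']);H=np.array(c['hand_eye']);s=sense()
    d=(np.array(uv)-K[:2,2])/K[0,0]; r=np.linalg.norm(d)
    v=np.r_[np.sin(r)*d/r,np.cos(r)]; M=rot(s['tool_rot'])
    o=M@H[:3,3]+s['eef_pos']; w=M@H[:3,:3]@v; return o+w*(z-o[2])/w[2]
def pray(cam,uv,z):
    c=calibration(cam);K=np.array(c['K']);T=np.array(c['T']); w=T[:3,:3]@np.linalg.inv(K)@np.r_[uv,1]; o=T[:3,3]; return o+w*(z-o[2])/w[2]
def dot(im,box):
    x0,y0,x1,y1=box; s=im[y0:y1,x0:x1].astype(int); m=(s[...,2]>90)&(s[...,1]<60)&(s[...,0]<60)
    ys,xs=np.nonzero(m); return xs.mean()+x0,ys.mean()+y0,m.sum()
E
python3 - <<'E'
from h import *
im=cv2.imread('pics/w4.png'); a=dot(im,(195,145,245,195)); print(a)
P=wray(a[:2],.106); print(P,inS(P)); 
for h in [(262,159),(301,160),(187,159)]: P=wray(h,.05); print('hole',inS(P))
im=cv2.imread('pics/top0.png'); a=dot(im,(272,230,300,256)); print(a); P=pray('top',a[:2],.106); print(P,inS(P))
im=cv2.imread('pics/scene0.png'); a=dot(im,(225,140,252,175)); print(a); P=pray('scene',a[:2],.106); print(P,inS(P))
E
```

```text
(np.float64(219.6401384083045), np.float64(168.7024221453287), np.int64(289))
[ 0.47893175 -0.05540513  0.106     ] [ 71.78608135  91.31806564 106.        ]
hole [109.99392612  91.01980573  50.        ]
hole [150.88092413  90.29466697  50.        ]
hole [31.34900635 91.5970789  50.        ]
(np.float64(285.0), np.float64(242.5897435897436), np.int64(39))
[ 0.48120061 -0.05561194  0.106     ] [ 71.11967417  89.13944901 106.        ]
(np.float64(238.14285714285714), np.float64(151.8095238095238), np.int64(21))
[ 0.47962513 -0.05548215  0.106     ] [ 71.56889818  90.65509346 106.        ]
```

apply_moves --deltas '[{"translation":[11,-14,10],"turn":0},{"translation":[22,-28,30],"turn":0},{"translation":[22,-28,50],"turn":0},{"translation":[22,-28,70],"turn":0},{"translation":[22,-28,80],"turn":0}]'

```text
time: 6.75
eef_pos: [0.4789, -0.0554, 0.1313]
tool_rot: [0.0, -0.103, 0.995, 0.0]
force: [0.3, 0.2, 0.7]
gripper_width: 0.648
```

Run:
```python
from h import *
im=snapshot('wrist'); cv2.imwrite('pics/w5.png',im)
goal(S(.0715,.0905,.075),101.5)
for z in [.106]:
    m=(im[...,2]>90)&(im[...,1]<60)&(im[...,0]<60); 
    n,l,st,ce=cv2.connectedComponentsWithStats(m.astype('uint8'))
    for i in range(1,n):
        if st[i,4]>100: print(ce[i],st[i,4],inS(wray(ce[i],z)))
```

```text
t 6.8 pos [ 0.4785 -0.0553  0.1305] F [-0.6  1.3 -0.6] tool d mm [-1.2 -0.6 55.5] yaw(y) 101.83 grip 0.65 toolz [-0.0011  0.001  -1.    ]
turn 0.005803410053862023
[252.78597122 230.01618705] 556 [ 72.19270978  91.53035673 106.        ]
[ 43.17801047 271.09947644] 382 [-92.92302354  51.05770912 106.        ]
[ 33.23071852 296.22148978] 1517 [-115.68798872   23.2438792   106.        ]
[306.59317585 302.95800525] 381 [109.59962009  36.06799798 106.        ]
[469.99541284 317.85321101] 218 [272.37956321  -3.58461002 106.        ]
[373.28926353 347.73913043] 1127 [171.83029002 -16.88871014 106.        ]
[135.40853659 342.74390244] 164 [-21.51870379  -9.5358476  106.        ]
```

View pics/w5.png

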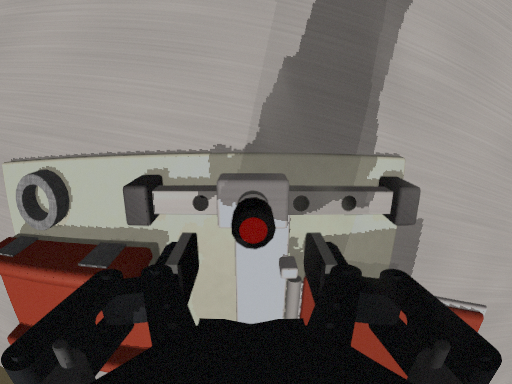

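apply_moves --deltas '[{"translation":[-0.5,0,15],"turn":0.005},{"translation":[-0.5,0,30],"turn":0.005},{"translation":[-0.5,0,45],"turn":0.005},{"translation":[-0.5,0,55],"turn":0.005},{"translation":[-0.5,0,55],"turn":0.005}]'

```text
time: 7.3
eef_pos: [0.4788, -0.0548, 0.0748]
tool_rot: [-0.001, -0.101, 0.995, 0.001]
force: [0.2, 0.2, -0.1]
gripper_width: 0.648
```

apply_moves --deltas '[{"translation":[0,0,0],"turn":0},{"translation":[0,0,0],"turn":0},{"translation":[0,0,0],"turn":0},{"translation":[0,0,0],"turn":0},{"translation":[0,0,0],"turn":0}]' --hand 1 --force 60

```text
time: 7.8
eef_pos: [0.4792, -0.0548, 0.0757]
tool_rot: [-0.0, -0.101, 0.995, 0.001]
force: [-0.4, 0.5, 7.6]
gripper_width: 0.31
```

Run:
```python
from h import *
im=snapshot('scene'); cv2.imwrite('pics/s6.png',im[90:290,80:360].repeat(2,0).repeat(2,1))
goal(S(.0715,.0905,.087),101.5)
```

```text
t 7.85 pos [ 0.4792 -0.0548  0.0757] F [-1.5 -0.2  7.3] tool d mm [ -0.4  -0.8 -11.3] yaw(y) 101.58 grip 0.311 toolz [-0.0011  0.0011 -1.    ]
turn 0.001335040681042924
```

View pics/s6.png

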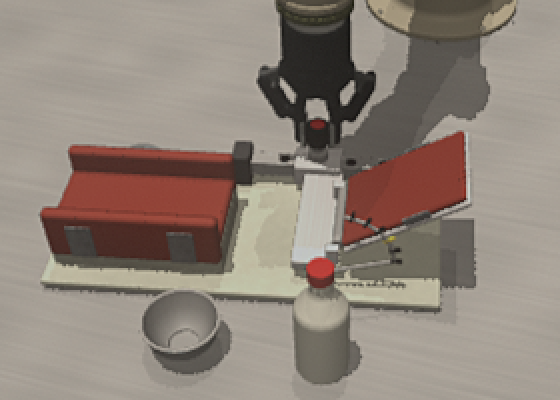

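The picture shows the knob held between the fingers at (317,130); the grip stopped at 0.31, about 26 mm. Now I lift it.

apply_moves --deltas '[{"translation":[0,0,-4],"turn":0},{"translation":[0,0,-8],"turn":0},{"translation":[0,0,-11],"turn":0},{"translation":[0,0,-11.5],"turn":0},{"translation":[0,0,-11.5],"turn":0}]'

```text
time: 8.35
eef_pos: [0.4792, -0.0548, 0.0872]
tool_rot: [-0.0, -0.101, 0.995, 0.001]
force: [0.1, 0.5, -6.9]
gripper_width: 0.305
```

Run:
```python
from h import *
goal(S(.1115,.0905,.087),101.5); print(inS(sense()['eef_pos']))
im=snapshot('scene'); a=dot(im,(225,130,252,175)); print(a); cv2.imwrite('pics/s7.png',im[100:220,180:320].repeat(4,0).repeat(4,1))
```

```text
t 8.35 pos [ 0.4792 -0.0548  0.0872] F [ 0.1  0.5 -6.9] tool d mm [-0.3 39.2  0.3] yaw(y) 101.57 grip 0.305 toolz [-0.0011  0.0011 -1.    ]
turn 0.0012815870815484475
[72.34383156 90.95506112 87.21590941]
(np.float64(238.31578947368422), np.float64(148.0), np.int64(19))
```

View pics/s7.png

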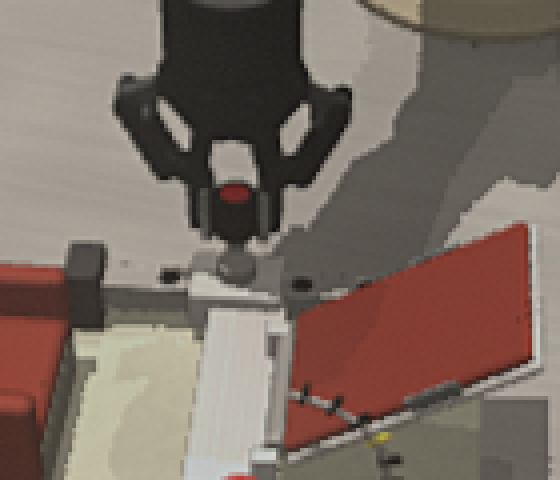

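Lifted clear: the wrist carries -6.9 N, which matches the spring at about 12 mm. Slide 40 mm.

apply_moves --deltas '[{"translation":[0,10,0],"turn":0},{"translation":[0,20,0],"turn":0},{"translation":[0,30,0],"turn":0},{"translation":[0,38,0],"turn":0},{"translation":[0,40,0],"turn":0}]'

```text
time: 8.9
eef_pos: [0.4708, -0.014, 0.0871]
tool_rot: [-0.001, -0.102, 0.995, 0.001]
force: [0.6, -1.7, -8.0]
gripper_width: 0.309
```

Run:
```python
from h import *
goal(S(.1115,.0905,.087),101.5); print(inS(sense()['eef_pos']), np.array(sense()['eef_pos'])-[.4792,-.0548,.0872])
```

```text
t 8.9 pos [ 0.4708 -0.014   0.0871] F [ 0.6 -1.7 -8. ] tool d mm [-0.4 -2.4  0.1] yaw(y) 101.69 grip 0.309 toolz [-0.0016  0.0015 -1.    ]
turn 0.003305953022356766
[113.94770821  90.85452299  87.12564664] [-8.43638612e-03  4.07603043e-02 -7.43533573e-05]
```

apply_moves --deltas '[{"translation":[0,-1.2,0],"turn":0},{"translation":[0,-1.5,0],"turn":0},{"translation":[0,-1.5,0],"turn":0},{"translation":[0,-1.5,0],"turn":0},{"translation":[0,-1.5,0],"turn":0}]'

```text
time: 9.4
eef_pos: [0.4711, -0.0157, 0.0871]
tool_rot: [-0.001, -0.102, 0.995, 0.001]
force: [0.1, 1.1, -6.6]
gripper_width: 0.314
```

Run:
```python
from h import *
goal(S(.1115,.0905,.087),101.5); d=np.array(sense()['eef_pos'])-[.4792,-.0548,.0872];print(np.linalg.norm(d))
im=snapshot('wrist'); cv2.imwrite('pics/w8.png',im)
im=snapshot('scene'); print(dot(im,(235,130,300,165)))
```

```text
t 9.4 pos [ 0.4711 -0.0157  0.0871] F [ 0.1  1.1 -6.6] tool d mm [-0.3 -0.8  0.1] yaw(y) 101.67 grip 0.314 toolz [-0.0015  0.0015 -1.    ]
turn 0.002939072342527537
0.03996174953173185
(np.float64(255.66666666666666), np.float64(148.83333333333334), np.int64(18))
```

View pics/w8.png

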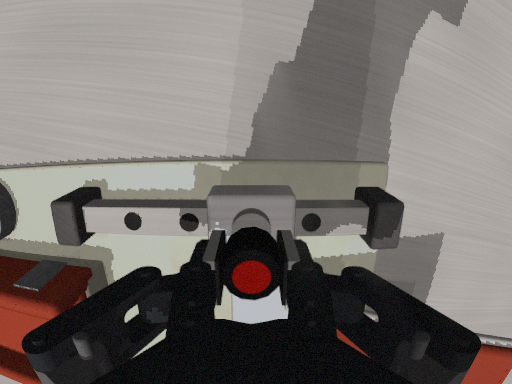

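The carriage sits over the third hole: neighbouring holes at (189,222) and (312,222), dot at (252,277), travel 40.0 mm. Now I lower the knob.

apply_moves --deltas '[{"translation":[0,0,3],"turn":0},{"translation":[0,0,5],"turn":0},{"translation":[0,0,8],"turn":0},{"translation":[0,0,10],"turn":0},{"translation":[0,0,11],"turn":0}]'

```text
time: 10.0
eef_pos: [0.4711, -0.0158, 0.0759]
tool_rot: [-0.001, -0.102, 0.995, 0.001]
force: [0.1, 0.8, -3.2]
gripper_width: 0.31
```

Run:
```python
from h import *
goal(S(.1115,.0905,.087),101.5); d=np.array(sense()['eef_pos'])-[.4792,-.0548,.0757];print(d,np.linalg.norm(d))
im=snapshot('scene'); print(dot(im,(235,130,300,165)))
```

```text
t 10.0 pos [ 0.4711 -0.0158  0.0759] F [ 0.1  0.8 -3.2] tool d mm [ -0.3  -0.7 -11.1] yaw(y) 101.67 grip 0.31 toolz [-0.0017  0.0013 -1.    ]
turn 0.0029060946936464295
[-0.00808337  0.03904648  0.00019622] 0.03987489055744799
(np.float64(255.57894736842104), np.float64(152.57894736842104), np.int64(19))
```

apply_moves --deltas '[{"translation":[0,0,0.5],"turn":0},{"translation":[0,0,1],"turn":0},{"translation":[0,0,1.5],"turn":0},{"translation":[0,0,1.5],"turn":0},{"translation":[0,0,1.5],"turn":0}]'

```text
time: 10.55
eef_pos: [0.4712, -0.0158, 0.0756]
tool_rot: [-0.0, -0.102, 0.995, 0.001]
force: [-3.1, 0.5, 17.4]
gripper_width: 0.311
```

```bash
python3 m.py 9
python3 - <<'E'
from h import *
goal(S(.1115,.0905,.087),101.5)
im=snapshot('wrist'); cv2.imwrite('pics/w9.png',im)
print(sense()['force'],sense()['gripper_width'])
E
```

```text
t 10.55 pos [ 0.4712 -0.0158  0.0756] F [-3.1  0.5 17.4] tool d mm [-105.6   90.2  -60.3] yaw(y) 101.66 grip 0.311 toolz [-5.0e-04  1.2e-03 -1.0e+00]
turn -0.0023866630136806697
[112.10546921  90.78786895  75.57365144]
scene palm_rest_hinge [([147.0, -16.0, 62.0], 0.91)]
scene palm_rest_edge [([280.0, -15.0, 145.0], 0.66)]
scene knob [([110.0, 94.0, 89.0], 0.59)]
top palm_rest_hinge [([284.0, -14.0, 145.0], 0.65)]
top palm_rest_edge [([282.0, -16.0, 147.0], 0.96)]
top knob [([95.0, -165.0, -8.0], 0.58)]
t 10.95 pos [ 0.4712 -0.0158  0.0756] F [-3.6 -0.1 17.2] tool d mm [ -0.3  -0.6 -11.4] yaw(y) 101.66 grip 0.307 toolz [-4.0e-04  1.2e-03 -1.0e+00]
turn 0.0027889875440023793
[-2.94933695  0.99232316 16.85275886] 0.30959585150873464
```

View pics/scene9.png

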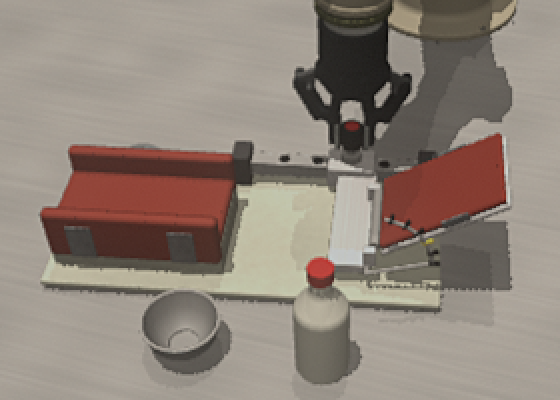

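The picture shows the carriage one hole along, with the knob seated at (352,137), the rest still at about 31–32°, and the bottle, bowl and trough area unmoved. Press holds at 17 N, so I'm handing in.

```bash
python3 -c "
from rig import *
print(sign_off())"
```

```text
the job is handed in; nothing more can be done
None
```

I set up the support as asked and handed it in at about 11 s, with the fingers still gripping the knob and pressing it down. Sign-off gave no verdict, so these are my own last checks:

- **Palm rest:** I folded it from about 56° to about 31° and left it there. The height at which the fingers touched it gave 30.6°, and the camera networks gave 31–32°. These differ slightly, but both are well within the 6° allowed.
- **Carriage:** it moved 39.9–40.0 mm by arm position. The wrist picture shows it over the third hole from the trough.
- **Lock pin:** the lift of about 11.5 mm carried 7 N, matching the spring. When lowered over the new hole, the knob went back to its starting height without catching on the bar, so the pin is home.
- **Press:** about 17 N downward, holding steady over the last 0.4 s, with the grip stopped on the knob at about 26 mm.
- **Bystanders:** the bottle and bowl look unmoved in the last scene picture. I did not recheck the tape roll after the slide, but the arm never went near it.

No check failed. In the last top picture the networks misplaced the knob and hinge, probably because the gripper hid them. I ignored those two readings.

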